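Reset the depth stop of a booklet-stapling ramp

TASK

The depth stop of the stapling ramp has to be set again: swing the lock ring's lever back until the knob is free, turn the wing knob until the stop's face lines up with the rider on the rail, then swing the lever round to lock it again, pushed up firmly tight but not forced. After that slide the stapler up the ramp, without lifting it out, and leave it resting against the stop, with the stop still locked on the rider; do not shift the rider or disturb the mug, eraser or tape roll.

Things in the scene. Friction and masses are not known exactly. Their poses are not given: they have to be found in the camera images.
- jig: Stapling ramp, fixed. Origin on the desk under the middle of its channel; x uphill along the channel, y to the rider's side, z up. Channel 41 mm wide, rails 10 mm above its floor. Level landing from x = -0.197 to -0.03 (floor at z = 0.012, low end open, rails only from x = -0.106), then a ramp rising 7 degrees to x = 0.20. Adjuster tower beside it, 44 mm high, upright axis at x = 0.11, y = -0.075.
- lock_ring: Dark steel lock ring below the knob; origin on the tower axis at desk height, z up, its lever points along its x. Clockwise from above tightens. Starts tight with the lever about 100 degrees clockwise of the jig's x (seen from above); swings back 1.25 rad to an end stop, the knob is free over the last 0.4 rad. Drag at the post about 4 N throughout.
- lever_post (a point): Middle of the black post, 15 mm across, at the end of the dark steel lock ring's lever, 66 mm from the tower axis; the post spans 47 to 73 mm above the desk, this point is 60 mm above it. Tightening: the pad bites 0.3 to 0.7 rad before the starting angle; 0.7 to 0.9 rad after the bite, past the start, the lever comes up hard (push climbs from 5 to past 8 N within 0.4 rad); where is only felt.
- lock_pad: Small friction pad hidden in the tower, pressed on the knob's flange by the lock ring; cannot be reached. Its pressing force shows whether the ring is loose (none) or tight (over 22 N).
- pad_carrier: Hard collar hidden in the tower behind the pad; it meets the knob's flange once the ring is tight, and makes the hard end that is felt at the lever. Not to be driven harder than about 25 N at the lever post.
- thumbwheel: Black wing knob (the adjuster) on top of the tower; origin on its axis at desk height, z up, wings along its +x and -x: 12 mm thick, out to 34 mm from the axis, 67 to 91 mm above the desk, round hub 32 mm across. Clockwise from above drives the stop uphill, 12 mm per rad (drag about 2 N at the wing when loose). Blocked while the ring is tight.
- wing_tip (a point): Outer end of the knob's +x wing, 34 mm from the axis, 79 mm above the desk.
- stop_face (a point): Point on the stop's downhill face, mid-channel, 4 mm above the ramp; x uphill along the ramp, z square to it. The stop is a steel plate across the channel, 22 mm high, bridging both rails. It starts 10 to 32 mm downhill of the rider and moves only with the knob; a push can shift it when the ring is loose.
- stop_edge (a point): Point in the plane of the stop's downhill face, at the end of the bridge over the +y rail (beside the rider), 18 mm above the ramp.
- rider_mark (a point): Inner end of the rider's fin, 18 mm above the ramp; x uphill along the ramp. The rider is a small dark block with a thin (3 mm) steel fin standing across it, clamped outside the +y rail. The stop is set when stop_edge lies level with this point along this x.
- stapler: Red and black stapler, 150 x 34 x 42 mm, 0.14 to 0.27 kg; origin at the centre of its underside, nose at -x, rear at +x, z up. It starts on the landing, nose uphill. Base 7 mm thick, its rear edge at x = 0.075; the arm's rear end stands at x = 0.068, 24 to 42 mm above the underside, 24 mm wide. On the ramp friction holds it.
- stapler_nose (a point): Front edge of the stapler's base, middle, 4 mm above its underside.
- stapler_mid (a point): Centre of the stapler, half-way up.
- mug: White mug, 92 mm across, 95 mm high, bystander; origin under its centre.
- eraser: Eraser 55 x 23 x 13 mm, bystander; origin under its centre.
- tape_roll: Roll of tape lying flat, 96 mm across, 25 mm high, bystander; origin under its centre.
Mind the look-alikes: they are no part of the job. Of the things like the stapler, leave any that is turquoise; of the rest the larger one is meant.

How it is judged (in metres and radians):
On the way, in this order (a step that is already met when the one before it is completed fails the run):
1. the lock ring is loosened: its pad no longer presses on the knob (contact force between lock_pad and thumbwheel below 0.5 N), for 0.2 s.
2. with the ring loose, the knob is turned until the stop's face lines up with the rider's fin (x of stop_edge in the frame of rider_mark between -0.003 and 0.003 m and contact force between lock_pad and thumbwheel below 0.5 N), for 0.3 s.
3. the lock ring is firmly tight again and the stop still lines up with the rider (x of stop_edge in the frame of rider_mark between -0.003 and 0.003 m and contact force between lock_pad and thumbwheel above 22 N), for 0.3 s.
At the end, for the whole second after the job is handed in: The stop's face is within 3 mm of the rider's fin along the ramp, the lock ring is tight (its pad presses on the knob with more than 22 N), and the stapler lies at rest on the ramp between the rails with its nose against the stop (gap under 3 mm) (all of step 3 and x of stapler_nose in the frame of stop_face between -0.003 and 0.002 m and y of stapler_nose in the frame of stop_face between -0.008 and 0.008 m and z of stapler_nose in the frame of stop_face between -0.004 and 0.004 m and linear speed of stapler below 0.01 m/s); the robot touches nothing.
It fails at once if the rider is shifted along its rail by more than 2 mm (distance of rider_mark from where it was at the start of the episode above 0.002 m).
It fails at once if the stapler is lifted out from between the rails (z of stapler_mid in the frame of jig above 0.085 m).
It fails at once if the lock is forced: its hard collar is driven onto the knob's flange with more than 220 N (about 25 N at the lever post) (contact force between pad_carrier and thumbwheel above 220 N).
It fails at once if the mug, the eraser or the tape roll is moved by more than 30 mm (distance of any of mug, eraser, tape_roll from where it was at the start of the episode above 0.03 m).
It also fails if it takes over 72 s, if anything falls off the work surface, if the arm or the gripper's body presses on something with over 40 N, if the wrist force passes 120 N, or if a joint passes its speed limit or range.

ROBOT

A 6-joint arm with a two-finger parallel gripper is mounted at the origin on a cart in front of the work surface, level with it; the furniture and walls round the work are solid. World frame = base frame: x ahead of the robot, y to its left, z up, the work surface at z = 0. Lengths are in m, angles in degrees, forces in N, time in s.
With the tool pointing down it reaches from about 0.35 to 0.725 m from the base axis. Payload 4.3 kg.
Tool frame: the origin (TCP) lies at the very end of the fingers, on their centre line; the grasp point (between the pads) lies behind it (tcp_to_grasp is the z of the grasp point in the tool frame, in m); z points along the fingers, y is the direction in which the jaws open and shut (so a half turn about z gives the same grasp; the last joint's range is limited). The gripper opens to 85 mm and grips with 20 to 120 N. Pads are 22 mm wide; open, the fingers measure 114 mm over their backs; the gripper's body (76 mm by 85 mm) begins 54 mm behind the grasp point. The pads swing forward as they close: fully open they stand 13 mm farther back than shut.
Start: joints at [62.435, 21.618, 4.641, 73.018, 0, 83.68], TCP at [0.208, 0.536, 0.231] pointing down, gripper open.
Joint ranges: [-156.06, 156.06], [-48.1, 94.91], [-58.44, 69.94], [-101.28, 121.22], [-78.64, 73.56], [-180, 180]. Speed limits (degrees/s): [147.25, 147.25, 180, 180, 180, 180].

INTERFACE

Orientations are given as a 3x3 rotation matrix whose columns are the frame's x, y, z axes.
In Python, from bench import * gives the robot as it stands.
- The arm moves only by the tool drive_tool, never from a script. Its argument "steps" is a list of rows, each a list of 6 numbers: the shift along the world's x, y, z in mm, then the turn, a rotation vector about the world's x, y, z in rad. In form: [[tx, ty, tz, rx, ry, rz], ...]. A call has 1 to 10 rows; each row shifts and turns the pose as measured when the row begins; what a row does not reach is not made up. A row lasts 1/8 s, in which the tool goes at most 62.5 mm and 10.7 degrees, less where a joint would pass 70% of its speed; a pose out of reach is approached as far as the arm can. A call with a gripper value outside its range is refused whole. "claw" is the finger opening in mm, from 0 to 85.4, set as the call begins (left out, the last holds). The fingers move at their own pace and stop on an object; the grip force is fixed at half the most. Time passes only in rows, so rows that do not move let the fingers close. It gives the time, the measured TCP pose, the force and the opening at its end, in the units of the state.
- state(): the state, without advancing time (a new reading comes with each control period).
- camera(name): name is "scene" or "top" or "wrist"; returns a dict with "color" (480x640x3 uint8, blue, green, red), "intrinsics" (3x3 intrinsics, pixels), "dist_coeffs" ([k1, k2, p1, p2, k3] as OpenCV has them; the pictures are not rectified), "R" (3x3) and "t" (3): a world point X has camera coordinates R X + t; the wrist camera has in their place "tool_from_camera" (4x4, takes a point from camera to tool coordinates, whose origin is the TCP and whose axes are the flange's). Camera axes: x right, y down, z forward; pixel columns grow to the right and rows downward; lengths in m; the calibration is good to about 2 mm. A picture is of the moment at which its call begins: read the wrist's pose just before it. There is no depth.
- hand_in(): hands the job in, once; it reports no verdict.
Trained networks look in the newest picture that a camera, given by its name, has taken for a name from the list of things; names that differ only in an ending like _2 or _b are one class to them, and where a whole thing is asked for, a point or a joint stands for the part that bears it (a point fixed in the world has none). Each returns a list of dicts, best first, with "score" (0 to 1); they miss things now and then, are a little off and sometimes report something else, mostly with a low value. They report only what shows in the picture. A call takes as long as a camera call. They do not tell look-alikes from the thing itself.
- search_frame(thing, camera): "rect" ([left, top, right, bottom] in pixels, round what is visible of it).
The state is a dict: "clock": time; "joint_pos": joint angles; "qd": joint speeds; "joint_efforts": joint torques, N m; "tool_pos": TCP position; "orientation": TCP orientation; "ft_force": force on the tool from outside, world axes, zero at the start; "ft_torque": the same for the moment, N m; "opening": opening from 0.0 (shut) to 1.0 (fully open).
Only numpy, scipy, OpenCV 4.12 (cv2) and the standard library are available. Lean on these libraries where they do the work, as an engineer would, in place of code of your own. Each camera call takes 0.05 s, during which the arm holds its last target. There are 200 camera calls.

## Working session

There is one attempt and no reset: what is moved stays moved. The work goes in short steps, Python scripts to look and compute and a tool call to move; the robot and the scene stay as the last step left them, time stands still between calls to the robot, and variables do not carry over. Pictures are saved under pics/ and viewed, about 8 in all and at most 12, crops included, and the job is handed in when it is done.

Besides the shell and the picture viewer there is one more tool, called by a JSON object that holds its "api" and its "payload". drive_tool: Moves the arm, as the interface text tells. Its arguments: {"type":"object","properties":{"steps":{"type":"array"},"claw":{"type":"number"}},"required":["steps"]}

```bash
ls; mkdir -p pics; python3 - <<'E'
from bench import *
import cv2
s=state();print(s)
for n in("scene","top"):
    c=camera(n);cv2.imwrite(f"pics/{n}0.png",c["color"]);print(n,c["intrinsics"],c["dist_coeffs"],c["R"],c["t"])
    for th in("jig","lock_ring","lever_post","thumbwheel","stop_face","rider_mark","stapler","mug","eraser","tape_roll"):
        print(th,[(round(d["score"],2),[int(v) for v in d["rect"]]) for d in search_frame(th,n)][:3])
E
```

```text
pics
{'clock': 0.0, 'joint_pos': array([6.24345568e+01, 2.16612231e+01, 4.56230111e+00, 7.30179141e+01,
       1.07554081e-03, 8.36782735e+01]), 'qd': array([ 0.04220872,  0.00558983,  0.00496377, -0.00400544, -0.0888637 ,
       -0.00559539]), 'joint_efforts': array([-3.77961242e-04, -4.63602555e+01,  2.69875842e+01,  2.07887072e-02,
       -2.16547778e-04, -5.80223656e-06]), 'tool_pos': array([0.208045  , 0.53533878, 0.23036332]), 'orientation': array([[-9.32047486e-01,  3.62334874e-01, -9.60291975e-04],
       [ 3.62336065e-01,  9.32045782e-01, -1.79900600e-03],
       [ 2.43193471e-04, -2.02470744e-03, -9.99997921e-01]]), 'ft_force': array([ 0.38749077, -0.86460459,  0.68553771]), 'ft_torque': array([ 0.02624175,  0.07754259, -0.02217332]), 'opening': 1.00271152649415}
scene [[555.69855845   0.         318.84134267]
 [  0.         555.69855845 247.06148434]
 [  0.           0.           1.        ]] [-0.15732955  0.          0.          0.          0.        ] [[-0.72873591 -0.68472231 -0.00996682]
 [-0.37508978  0.41129276 -0.83075022]
 [ 0.57293249 -0.60165907 -0.55655614]] [0.
[... 704 characters left out ...]
         0.         0.        ] [[-0.02513826 -0.9995799  -0.01442561]
 [-0.9902698   0.02687464 -0.13654112]
 [ 0.13687144  0.01085284 -0.99052937]] [0.07031789 0.63107678 1.40444668]
jig [(0.93, [261, 268, 429, 349])]
lock_ring [(0.55, [287, 263, 310, 305])]
lever_post [(0.68, [287, 260, 308, 299])]
thumbwheel [(0.66, [288, 278, 305, 306]), (0.53, [361, 289, 425, 314])]
stop_face [(0.47, [290, 302, 308, 338])]
rider_mark [(0.51, [287, 345, 292, 354])]
stapler [(0.87, [250, 194, 287, 252]), (0.83, [363, 288, 424, 314]), (0.81, [355, 223, 389, 256])]
mug [(0.86, [403, 159, 439, 214])]
eraser [(0.51, [364, 288, 425, 314])]
tape_roll [(0.96, [152, 279, 191, 322]), (0.22, [288, 279, 303, 306])]
```

```bash
python3 - <<'E'
import cv2
a=cv2.imread("pics/top0.png")[150:390,140:450];cv2.imwrite("pics/topc.png",cv2.resize(a,None,fx=2.5,fy=2.5,interpolation=cv2.INTER_CUBIC))
E
```

```text
(no output)
```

View pics/topc.png

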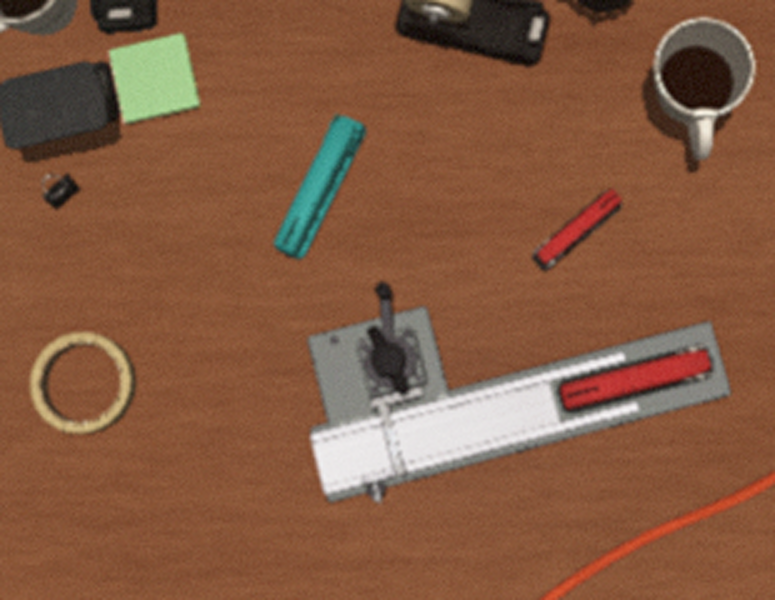

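The top crop shows three stapler-like objects: turquoise at (320,185), a small red one at (578,230) and a larger red one lying in the jig at (637,380). The one in the jig is the right one. The knob hub is at (388,360) and the lever post at (383,290). The stop is at (395,438) and the rider at (376,490).

```bash
cat > h.py <<'E'
from bench import *
import numpy as np, cv2
from scipy.optimize import least_squares
CAL={}
def ray(c,px):
    u=cv2.undistortPoints(np.array([[px]],float),c["intrinsics"],np.array(c["dist_coeffs"]))[0,0]
    R=np.array(c["R"]);t=np.array(c["t"])
    return -R.T@t, R.T@np.array([u[0],u[1],1])
def at(c,px,z):
    o,d=ray(c,px);return (o+d*(z-o[2])/d[2])
def wristcam():
    s=state();c=camera("wrist")
    T=np.eye(4);T[:3,:3]=s["orientation"];T[:3,3]=s["tool_pos"]
    M=np.linalg.inv(T@np.array(c["tool_from_camera"]))
    c["R"]=M[:3,:3];c["t"]=M[:3,3];return s,c
E
python3 - <<'E'
from h import *
import bench
print([n for n in dir(bench) if not n.startswith('_')], getattr(bench,'tcp_to_grasp',None))
c=camera("top")
f=lambda p:(p[0]/2.5+140,p[1]/2.5+150)
pts=[((312,430),(.2,.0265,.05)),((330,500),(.2,-.0,0)),((388,360),(.11,-.075,.091)),((712,322),(-.197,-.03,.012)),((730,392),(-.197,.03,.012))]
W={k:at(c,f(p),z) for k,p,z in [("rampTop_a",(312,430),.05),("rampTop_b",(326,500),.05),("hub",(388,360),.091),("low_a",(712,322),.012),("low_b",(730,392),.012),("post",(383,288),.073),("wing1",(372,330),.091),("wing2",(406,390),.091),("stop_a",(383,402),.05),("stop_b",(402,472),.05),("riderfin",(376,492),.055),("st_nose",(562,393),.03),("st_rear",(712,360),.054),("mug",(703,65),.095),("tape",(82,382),.025)]}
for k,v in W.items():print(k,v[:2].round(4))
hi=(W["rampTop_a"]+W["rampTop_b"])/2;lo=(W["low_a"]+W["low_b"])/2
d=(hi-lo)[:2];L=np.hypot(*d);d/=L;n=np.array([-d[1],d[0]])
yaw=np.degrees(np.arctan2(d[1],d[0]));print("len",L,"expect .397 yaw",yaw)
o=lo[:2]+.197*d;o2=hi[:2]-.2*d;o3=W["hub"][:2]-.11*d+.075*n;print(o,o2,o3)
for k in W:
    q=W[k][:2]-o3;print(k,(q@d).round(4),(q@n).round(4))
p=(W["post"]-W["hub"])[:2];print("lever",np.hypot(*p),np.degrees(np.arctan2(p[1],p[0]))-yaw)
E
```

```text
['IKError', 'camera', 'hand_in', 'search_frame', 'state', 'tcp_to_grasp'] -0.0187
rampTop_a [0.4562 0.2085]
rampTop_b [0.3916 0.1961]
hub [0.5172 0.1336]
low_a [ 0.5505 -0.1746]
low_b [ 0.4829 -0.1885]
post [0.5853 0.1383]
wing1 [0.545  0.1478]
wing2 [0.4895 0.1176]
stop_a [0.4805 0.1417]
stop_b [0.4153 0.1251]
riderfin [0.3978 0.1492]
st_nose [ 0.4853 -0.027 ]
st_rear [ 0.5116 -0.1668]
mug [ 0.7838 -0.1653]
tape [0.5081 0.4305]
len 0.3949069825173519 expect .397 yaw 103.5896449742197
[0.47039959 0.00993648] [0.47089138 0.00790206] [0.47010724 0.00901445]
rampTop_a 0.1972 -0.0334
rampTop_b 0.2003 0.0324
hub 0.11 -0.075
low_a -0.1973 -0.035
low_b -0.195 0.034
post 0.0986 -0.1424
wing1 0.1173 -0.1054
wing2 0.101 -0.0443
stop_a 0.1266 -0.0413
stop_b 0.1257 0.026
riderfin 0.1532 0.0374
st_nose -0.0385 -0.0063
st_rear -0.1806 0.001
mug -0.2431 -0.264
tape 0.4007 -0.136
lever 0.06831190660077609 -99.60328476138878
```

{"api": "drive_tool", "payload": {"steps": [[38, -40, -8, 0, 0, 0.045], [38, -40, -8, 0, 0, 0.045], [38, -40, -8, 0, 0, 0.045], [38, -40, -8, 0, 0, 0.045], [38, -40, -8, 0, 0, 0.045], [38, -40, -8, 0, 0, 0.045], [38, -40, -8, 0, 0, 0.045], [38, -40, -8, 0, 0, 0.045], [38, -40, -8, 0, 0, 0.045], [33, -37, -8, 0, 0, 0.045]], "claw": 40}}

```text
clock: 2.4
tool_pos: [0.5928, 0.1297, 0.151]
orientation: [[-0.995, -0.102, 0.004], [-0.102, 0.995, 0.007], [-0.005, 0.007, -1.0]]
ft_force: [0.4, 2.0, 0.3]
opening: 0.464
```

```bash
python3 - <<'E'
from h import *
s,c=wristcam();print(s["tool_pos"],s["orientation"][:,1],s["opening"])
cv2.imwrite("pics/w1.png",c["color"])
E
```

```text
[0.59282109 0.12966969 0.15097954] [-0.10248823  0.99471015  0.0069189 ] 0.46404833577431315
```

View pics/w1.png

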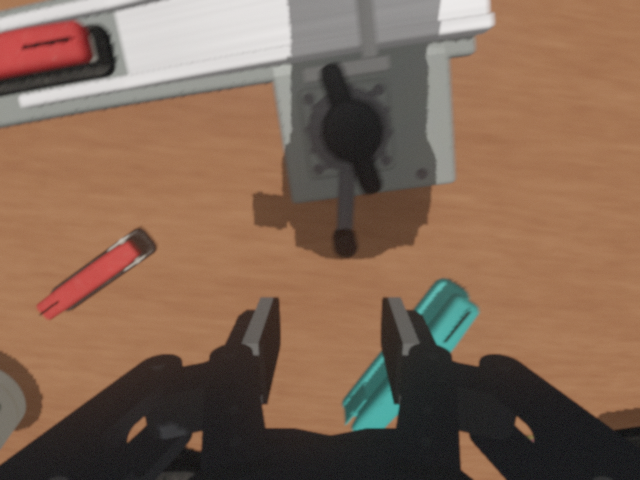

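The wrist view shows the hub top at about (352,128), the post top at (345,241) and the wing ends at (331,70) and (372,188). The path down to the post is clear.

```bash
python3 - <<'E'
from h import *
s,c=wristcam()
print(at(c,(352,128),.091),at(c,(345,241),.073),at(c,(331,70),.091),at(c,(372,188),.091))
E
```

```text
[0.5239012 0.1292165 0.091    ] [0.58672608 0.13325432 0.073     ] [0.49848895 0.11643025 0.091     ] [0.55217499 0.14263137 0.091     ]
```

{"api": "drive_tool", "payload": {"steps": [[-3, 3, -40, 0, 0, 0], [-3, 3, -40, 0, 0, 0], [0, 0, -20, 0, 0, 0], [0, 0, 0, 0, 0, 0]], "claw": 30}}

```text
clock: 3.0
tool_pos: [0.5881, 0.1339, 0.0483]
orientation: [[-0.996, -0.094, 0.006], [-0.094, 0.996, 0.007], [-0.007, 0.006, -1.0]]
ft_force: [-0.6, 0.8, -0.4]
opening: 0.351
```

{"api": "drive_tool", "payload": {"steps": [[-1.4, 9.8, 0, 0, 0, 0.15], [-2.9, 9.5, 0, 0, 0, 0.15], [-4.2, 8.9, 0, 0, 0, 0.15], [-5.6, 8.2, 0, 0, 0, 0.15], [-6.7, 7.3, 0, 0, 0, 0.15]]}}

```text
clock: 3.62
tool_pos: [0.5717, 0.1755, 0.0539]
orientation: [[-0.648, -0.761, 0.012], [-0.761, 0.648, 0.002], [-0.009, -0.008, -1.0]]
ft_force: [3.3, -2.4, -3.9]
opening: 0.347
```

{"api": "drive_tool", "payload": {"steps": [[-7.7, 6, -2, 0, 0, 0.11], [-7.3, 5.5, -1, 0, 0, 0.11], [-8.1, 4.5, -1, 0, 0, 0.11], [-8.7, 3.2, -1, 0, 0, 0.11], [-9, 2.1, 0, 0, 0, 0.11]]}}

```text
clock: 4.25
tool_pos: [0.542, 0.1974, 0.0581]
orientation: [[-0.137, -0.99, 0.036], [-0.99, 0.138, 0.01], [-0.014, -0.034, -0.999]]
ft_force: [3.3, -1.3, -3.5]
opening: 0.353
```

{"api": "drive_tool", "payload": {"steps": [[-8, 1, -6, -0.005, 0.02, 0], [-8, 0, -4, -0.005, 0.02, 0], [-3, 0, 0, 0, 0, 0]]}}

```text
clock: 4.62
tool_pos: [0.5301, 0.2008, 0.0534]
orientation: [[-0.141, -0.99, 0.009], [-0.99, 0.141, 0.002], [-0.004, -0.009, -1.0]]
ft_force: [8.5, -0.5, -6.2]
opening: 0.353
```

{"api": "drive_tool", "payload": {"steps": [[6, 0, 0, 0, 0, 0], [0, 0, 50, 0, 0, 0], [-2, -20, 50, 0, 0, 0.15], [-5, -25, 20, 0, 0, 0.15], [-5, -20, 0, 0, 0, 0.15], [-3, -5, 0, 0, 0, 0.15], [0, 0, 0, 0, 0, 0]], "claw": 78}}

```text
clock: 5.5
tool_pos: [0.5095, 0.1272, 0.1713]
orientation: [[0.455, -0.89, -0.015], [-0.891, -0.455, -0.007], [-0.001, 0.016, -1.0]]
ft_force: [-0.3, 0.4, -0.2]
opening: 0.916
```

```bash
python3 - <<'E'
from h import *
s,c=wristcam();print(s["tool_pos"],s["orientation"][:,1],s["opening"])
cv2.imwrite("pics/w2.png",c["color"])
t=camera("top")["color"][220:380,240:440];cv2.imwrite("pics/t2.png",cv2.resize(t,None,fx=4,fy=3.75))
for th in("thumbwheel","lever_post","rider_mark","stop_edge"):
    print(th,[(round(d["score"],2),[int(v) for v in d["rect"]]) for d in search_frame(th,"wrist")][:3])
E
```

```text
[0.50950017 0.12721621 0.17133079] [-0.89041707 -0.454855    0.01625949] 0.9155360302758982
thumbwheel [(0.65, [249, 225, 364, 284])]
lever_post [(0.19, [343, 217, 447, 297])]
rider_mark [(0.52, [426, 305, 437, 330])]
stop_edge [(0.94, [340, 218, 447, 296])]
```

View pics/w2.png

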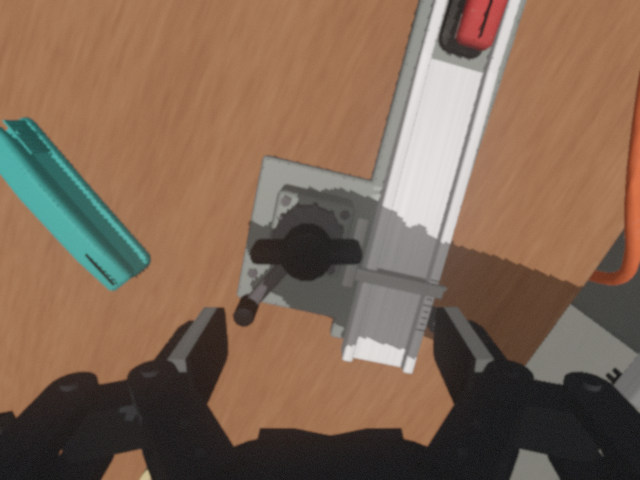

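The knob is at (306,248) with its wings level with the jaws. The lever has swung back, with its post at (246,312). The bridge runs from (357,268) to (447,287), and the rider is near (431,315).

```bash
python3 - <<'E'
from h import *
s,c=wristcam()
for p,z in [((306,246),.091),((251,251),.091),((362,252),.091),((246,310),.073),((447,287),.05),((431,308),.052),((352,358),.05),((411,372),.05)]:print(p,at(c,p,z).round(4))
im=c["color"][240:360,340:480];cv2.imwrite("pics/w2c.png",cv2.resize(im,None,fx=5,fy=5,interpolation=cv2.INTER_CUBIC))
E
```

```text
(306, 246) [0.5248 0.1304 0.091 ]
(251, 251) [0.5524 0.1478 0.091 ]
(362, 252) [0.4937 0.1187 0.091 ]
(246, 310) [0.5393 0.194  0.073 ]
(447, 287) [0.4161 0.124  0.05  ]
(431, 308) [0.4188 0.143  0.052 ]
(352, 358) [0.4502 0.207  0.05  ]
(411, 372) [0.4029 0.1976 0.05  ]
```

View pics/w2c.png

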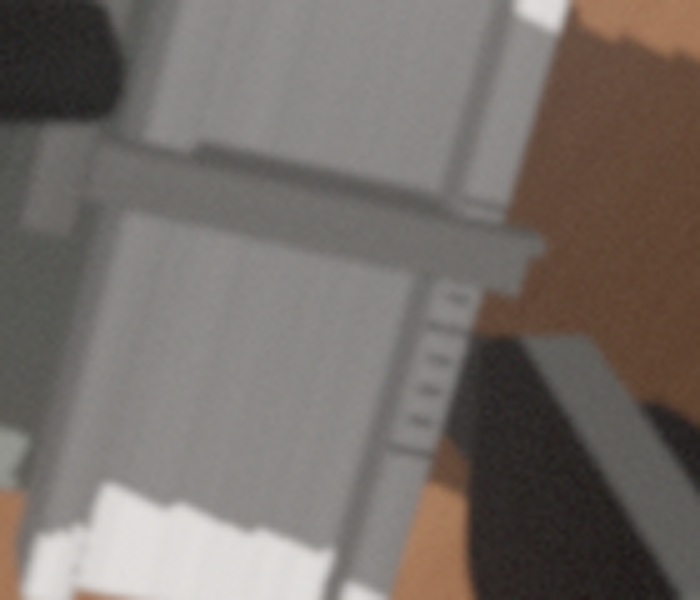

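{"api": "drive_tool", "payload": {"steps": [[7, 3, -30, 0.007, -0.015, 0], [5, 2, -25, 0, 0, 0], [1, 0, -20, 0, 0, 0], [0, 0, 0, 0, 0, 0]], "claw": 82}}

```text
clock: 6.35
tool_pos: [0.5248, 0.1342, 0.0951]
orientation: [[0.456, -0.89, 0.005], [-0.89, -0.456, 0.001], [0.001, -0.005, -1.0]]
ft_force: [-0.5, 0.3, 0.5]
opening: 0.961
```

{"api": "drive_tool", "payload": {"steps": [[-3, -3, -10, 0, 0, 0], [0, 0, -12, 0, 0, 0], [0, 0, -8, 0, 0, 0], [0, 0, 0, 0, 0, 0]]}}

```text
clock: 6.85
tool_pos: [0.5228, 0.1312, 0.0651]
orientation: [[0.456, -0.89, 0.008], [-0.89, -0.456, 0.001], [0.002, -0.007, -1.0]]
ft_force: [-0.2, -0.3, 1.0]
opening: 0.963
```

{"api": "drive_tool", "payload": {"steps": [[0, 0, 0, 0, 0, 0], [0, 0, 0, 0, 0, 0], [0, 0, 0, 0, 0, 0], [0, 0, 0, 0, 0, 0]], "claw": 60}}

```text
clock: 7.35
tool_pos: [0.5228, 0.1311, 0.066]
orientation: [[0.456, -0.89, 0.008], [-0.89, -0.456, 0.001], [0.003, -0.007, -1.0]]
ft_force: [-0.7, -0.6, 0.2]
opening: 0.78
```

{"api": "drive_tool", "payload": {"steps": [[0, 0, 0, 0, 0, -0.15], [0, 0, 0, 0, 0, -0.15], [0, 0, 0, 0, 0, -0.15], [0, 0, 0, 0, 0, -0.15], [0, 0, 0, 0, 0, -0.15]]}}

```text
clock: 7.98
tool_pos: [0.5196, 0.1306, 0.066]
orientation: [[-0.295, -0.956, 0.001], [-0.956, 0.295, -0.005], [0.004, -0.002, -1.0]]
ft_force: [-3.6, 0.9, 1.5]
opening: 0.78
```

{"api": "drive_tool", "payload": {"steps": [[2, 0, 0, 0, 0, -0.15], [0, 0, 0, 0, 0, -0.15], [0, 0, 0, 0, 0, -0.15], [0, 0, 0, 0, 0, -0.15], [0, 0, 0, 0, 0, -0.15]]}}

```text
clock: 8.6
tool_pos: [0.5169, 0.1324, 0.066]
orientation: [[-0.877, -0.481, -0.008], [-0.481, 0.877, -0.002], [0.008, 0.002, -1.0]]
ft_force: [-2.2, 4.6, 0.3]
opening: 0.781
```

```bash
python3 - <<'E'
from h import *
for n,b in(("top",(270,370,260,360)),("scene",(300,400,260,335)),("wrist",None)):
    c=camera(n)["color"]
    if b: c=cv2.resize(c[b[2]:b[3],b[0]:b[1]],None,fx=4,fy=4,interpolation=cv2.INTER_CUBIC);c=cv2.copyMakeBorder(c,0,480-c.shape[0],0,0,cv2.BORDER_CONSTANT)[:400]
    else: c=cv2.resize(c,(533,400))[:,:]; 
    globals()[n]=c
cv2.imwrite("pics/m3.png",np.hstack([top,scene]))
cv2.imwrite("pics/w3.png",wrist)
for n in("top","scene"):
  for th in("rider_mark","stop_edge"):
    print(n,th,[(round(d["score"],2),[round(v,1) for v in d["rect"]]) for d in search_frame(th,n)][:3])
E
```

```text
top rider_mark []
top stop_edge []
scene rider_mark [(0.39, [352.9, 307.3, 360.1, 318.5])]
scene stop_edge [(0.58, [327.7, 292.4, 356.9, 309.2])]
```

View pics/m3.png

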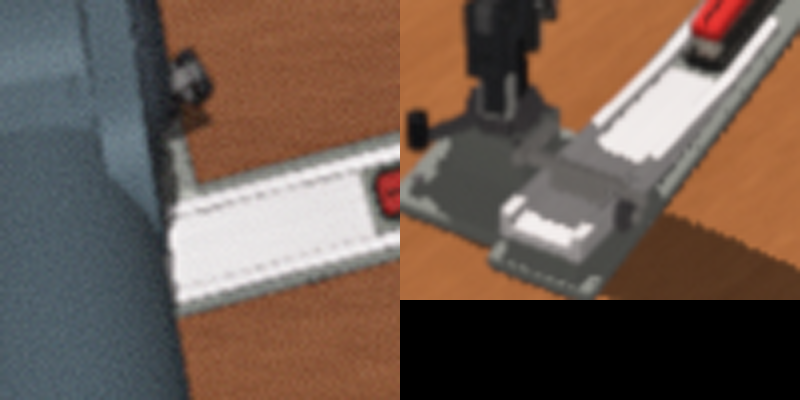

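The top view is blocked by the arm. The scene view shows the stop close to the rider at about (628,212) in the crop. I'll check the wrist view, whose camera now sits over the channel.

```bash
python3 - <<'E'
from h import *
s,c=wristcam();print(s["tool_pos"])
cv2.imwrite("pics/w3.png",c["color"]); 
for th in("rider_mark","stop_edge"):
    print(th,[(round(d["score"],2),[round(v,1) for v in d["rect"]]) for d in search_frame(th,"wrist")][:3])
E
```

```text
[0.51692429 0.1323765  0.06599456]
rider_mark [(0.93, [483.8, 39.0, 535.8, 103.2])]
stop_edge [(0.72, [342.5, 81.9, 509.2, 277.7])]
```

View pics/w3.png

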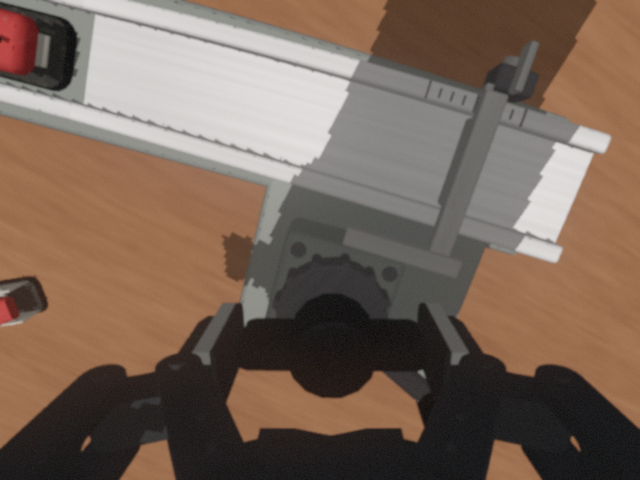

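```bash
python3 - <<'E'
import cv2
a=cv2.imread("pics/w3.png")[30:130,440:570];cv2.imwrite("pics/w3c.png",cv2.resize(a,None,fx=6,fy=6,interpolation=cv2.INTER_CUBIC))
E
```

```text
(no output)
```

View pics/w3c.png

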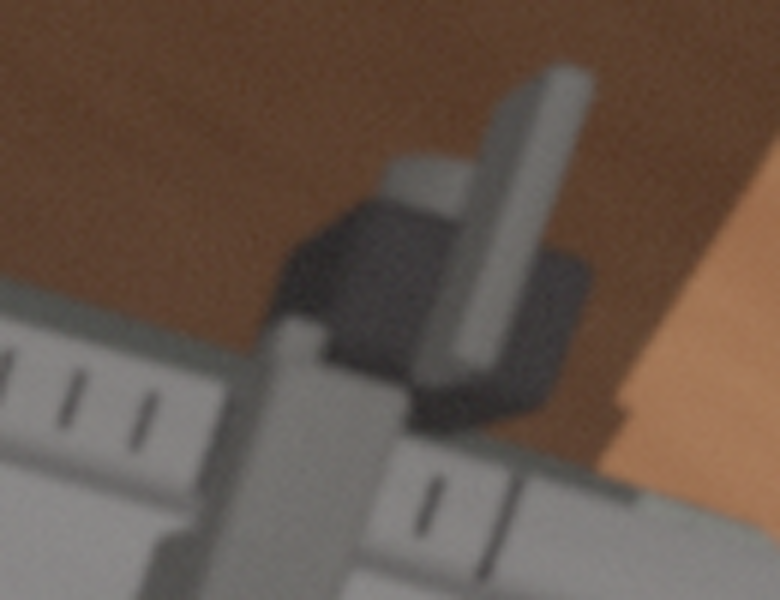

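```bash
python3 - <<'E'
from h import *
s,c=wristcam()
yaw=np.radians(103.6);d=np.array([np.cos(yaw),np.sin(yaw)]);n=np.array([-d[1],d[0]]);o=np.array([.522,.1315])-.11*d+.075*n
j=lambda p,z:(lambda q:np.array([q@d,q@n]).round(4))(at(c,p,z)[:2]-o)
print("cam",ray(c,(320,240))[0])
f=lambda x,y:(x/6+440,y/6+30)
for nm,p in dict(nubL=(282,325),nubR=(325,330),brR=(408,390),finL=(457,352),finR=(495,365),finLo=(553,68),finRo=(592,78),finLbot=(415,380),finLbotO=(490,115)).items():
    print(nm,[j(f(*p),z) for z in(.045,.0515,.0555,.06,.065)])
E
```

```text
cam [0.45429095 0.09858313 0.20807413]
nubL [array([0.1487, 0.0323]), array([0.1466, 0.0309]), array([0.1452, 0.0301]), array([0.1437, 0.0292]), array([0.142 , 0.0281])]
nubR [array([0.1516, 0.0328]), array([0.1493, 0.0314]), array([0.1479, 0.0306]), array([0.1463, 0.0297]), array([0.1445, 0.0286])]
brR [array([0.1583, 0.0309]), array([0.1557, 0.0296]), array([0.1542, 0.0288]), array([0.1524, 0.0279]), array([0.1504, 0.0269])]
finL [array([0.1606, 0.034 ]), array([0.1579, 0.0326]), array([0.1563, 0.0318]), array([0.1545, 0.0308]), array([0.1524, 0.0297])]
finR [array([0.1634, 0.034 ]), array([0.1606, 0.0326]), array([0.1589, 0.0317]), array([0.157 , 0.0308]), array([0.1548, 0.0297])]
finLo [array([0.1603, 0.0522]), array([0.1577, 0.0501]), array([0.156 , 0.0487]), array([0.1542, 0.0473]), array([0.1522, 0.0456])]
finRo [array([0.163 , 0.0524]), array([0.1603, 0.0503]), array([0.1586, 0.0489]), array([0.1567, 0.0475]), array([0.1545, 0.0458])]
finLbot [array([0.1585, 0.0316]), array([0.1559, 0.0303]), array([0.1544, 0.0295]), array([0.1526, 0.0286]), array([0.1506, 0.0275])]
finLbotO [array([0.1574, 0.0483]), array([0.1548, 0.0463]), array([0.1533, 0.0451]), array([0.1515, 0.0437]), array([0.1496, 0.0422])]
```

{"api": "drive_tool", "payload": {"steps": [[3, -1, 0, 0, 0, -0.15], [0, 0, 0, 0, 0, -0.15], [0, 0, 0, 0, 0, -0.15], [0, 0, 0, 0, 0, -0.15], [0, 0, 0, 0, 0, -0.15], [0, 0, 0, 0, 0, -0.15], [0, 0, 0, 0, 0, -0.06], [0, 0, 0, 0, 0, 0]]}}

```text
clock: 10.15
tool_pos: [0.5164, 0.1366, 0.066]
orientation: [[-0.891, 0.455, -0.008], [0.455, 0.891, 0.007], [0.011, 0.003, -1.0]]
ft_force: [0.5, 2.5, 0.4]
opening: 0.777
```

{"api": "drive_tool", "payload": {"steps": [[0, 0, 0, 0, 0, 0], [0, 0, 0, 0, 0, 0], [0, 0, 25, 0, 0, 0], [0, 0, 30, 0, 0, 0], [-28, -9, 5, 0, 0, 0], [-24, -9, 0, 0, 0, 0], [0, 0, 0, 0, 0, 0]], "claw": 84}}

```text
clock: 11.02
tool_pos: [0.4652, 0.1177, 0.1288]
orientation: [[-0.891, 0.454, -0.004], [0.454, 0.891, 0.01], [0.008, 0.007, -1.0]]
ft_force: [0.4, 0.4, -0.5]
opening: 0.982
```

```bash
python3 - <<'E'
from h import *
s,c=wristcam();print(s["tool_pos"],s["orientation"][:,0]);cv2.imwrite("pics/w4f.png",c["color"])
print("cam",ray(c,(320,240)))
uv=cv2.projectPoints(np.array([[.404,.151,.052]]),cv2.Rodrigues(c["R"])[0],c["t"],c["intrinsics"],np.array(c["dist_coeffs"]))[0][0,0];print(uv)
x,y=uv.astype(int);x0=max(x-70,0);y0=max(y-55,0);print(x0,y0)
for th in("rider_mark","stop_edge"):
    print(th,[(round(d["score"],2),[round(v,1) for v in d["rect"]]) for d in search_frame(th,"wrist")][:3])
cv2.imwrite("pics/w4.png",cv2.resize(c["color"][y0:y0+110,x0:x0+140],None,fx=5,fy=5,interpolation=cv2.INTER_CUBIC))
E
```

```text
[0.46520149 0.11767251 0.12884602] [-0.89109363  0.45374248  0.00836084]
cam (array([0.4007837 , 0.15044602, 0.27089952]), array([ 0.23050201, -0.13915711, -0.96347065]))
[330.97641522 135.29838492]
260 80
rider_mark [(0.84, [311.8, 112.9, 347.9, 145.7])]
stop_edge [(0.81, [338.1, 132.3, 443.7, 277.5])]
```

View pics/w4.png

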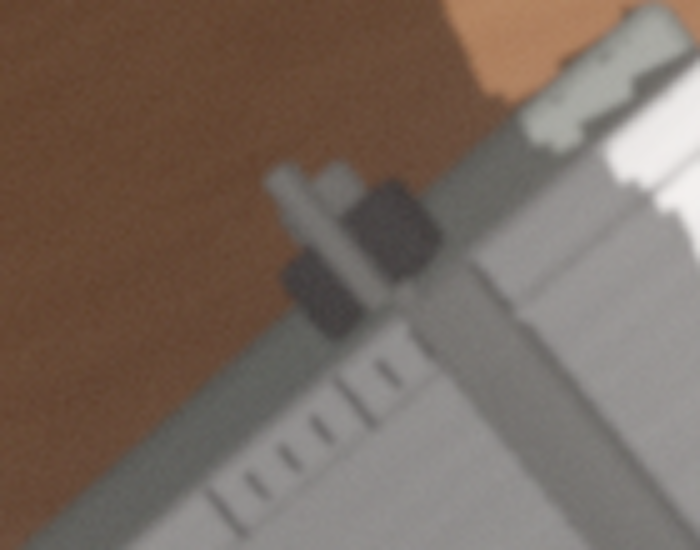

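```bash
python3 - <<'E'
from h import *
s,c=wristcam()
yaw=np.radians(103.6);d=np.array([np.cos(yaw),np.sin(yaw)]);n=np.array([-d[1],d[0]]);o=np.array([.475,.007])
# rectified view on plane tilted 7deg at 20mm above ramp: x 0.13..0.19, y 0.0..0.06, 12 px/mm
xs,ys=.135,.055;S=12
u,v=np.meshgrid(np.arange(700)/S/1000+xs, ys-np.arange(480)/S/1000)
z=.012+(u+.03)*np.tan(np.radians(7))+.020
P=np.stack([o[0]+u*d[0]+v*n[0],o[1]+u*d[1]+v*n[1],z],-1).reshape(-1,1,3)
uv=cv2.projectPoints(P,cv2.Rodrigues(c["R"])[0],c["t"],c["intrinsics"],np.array(c["dist_coeffs"]))[0].reshape(480,700,2).astype(np.float32)
im=np.mean([camera("wrist")["color"].astype(np.float32) for _ in range(6)],0)
r=cv2.remap(im,uv[...,0],uv[...,1],cv2.INTER_CUBIC)
r=np.clip((r-40)*1.8,0,255).astype(np.uint8)
for i in range(0,700,60):cv2.line(r,(i,0),(i,8),(0,255,255),1)
cv2.imwrite("pics/w5.png",r)
E
```

```text
(no output)
```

View pics/w5.png

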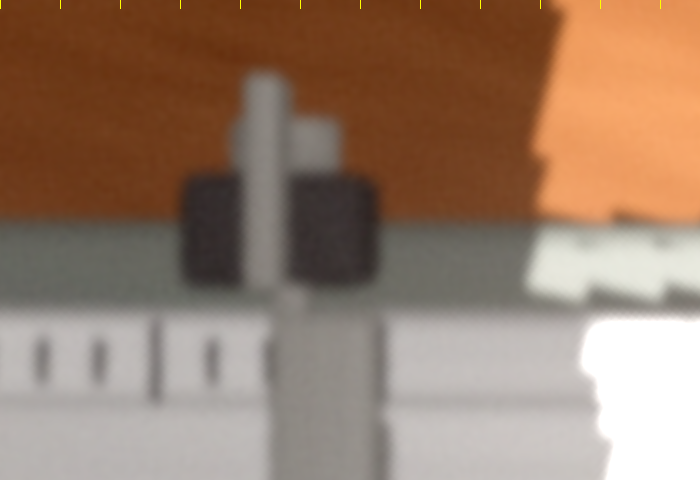

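{"api": "drive_tool", "payload": {"steps": [[7.5, 7.5, 2, 0, 0, 0.18], [7.5, 7.5, 0, 0, 0, 0.18], [7.5, 7.5, 0, 0, 0, 0.18], [7.5, 7.5, 0, 0, 0, 0.18], [7.5, 7.5, 0, 0, 0, 0.18], [7.5, 7.5, 0, 0, 0, 0.18], [7.5, 7.5, 0, 0, 0, 0.18], [7.5, 7.5, 0, 0, 0, 0.18], [7.5, 7.5, 0, 0, 0, 0.18], [7.5, 7.5, 0, 0, 0, 0.16]], "claw": 36}}

```text
clock: 12.78
tool_pos: [0.5439, 0.1959, 0.1286]
orientation: [[-0.2, -0.98, -0.009], [-0.98, 0.2, -0.009], [0.01, 0.007, -1.0]]
ft_force: [0.2, -0.4, -0.5]
opening: 0.422
```

{"api": "drive_tool", "payload": {"steps": [[-4, 0, -35, 0, 0, 0], [0, 0, -35, 0, 0, 0], [0, 0, -8, 0, 0, 0], [0, 0, 0, 0, 0, 0]]}}

```text
clock: 13.28
tool_pos: [0.542, 0.1972, 0.0497]
orientation: [[-0.198, -0.98, -0.006], [-0.98, 0.198, -0.008], [0.009, 0.005, -1.0]]
ft_force: [1.1, 0.2, 0.7]
opening: 0.424
```

{"api": "drive_tool", "payload": {"steps": [[8.5, -5, 0, 0, 0, -0.13], [8.6, -5, 0, 0, 0, -0.15], [7.7, -6.1, -1, 0, 0, -0.15], [6.7, -7.2, -1, 0, 0, -0.15], [5.6, -8.2, -1, 0, 0, -0.15]]}}

```text
clock: 13.9
tool_pos: [0.5739, 0.1694, 0.0507]
orientation: [[-0.813, -0.583, -0.018], [-0.583, 0.812, 0.01], [0.008, 0.019, -1.0]]
ft_force: [-2.6, 2.5, -0.3]
opening: 0.419
```

{"api": "drive_tool", "payload": {"steps": [[6.2, -7.8, 0, 0, 0, -0.15], [4, -9.2, 0, 0, 0, -0.15], [2.5, -9.6, 0, 0, 0, -0.15]]}}

```text
clock: 14.28
tool_pos: [0.584, 0.1457, 0.0527]
orientation: [[-0.987, -0.159, -0.016], [-0.159, 0.987, 0.026], [0.011, 0.028, -1.0]]
ft_force: [-2.5, 4.3, -2.1]
opening: 0.417
```

{"api": "drive_tool", "payload": {"steps": [[2, -9, -1, 0, 0, -0.08], [1, -9, -1, 0, 0, -0.12]]}}

```text
clock: 14.52
tool_pos: [0.5858, 0.1305, 0.0526]
orientation: [[-0.999, 0.045, -0.012], [0.045, 0.998, 0.036], [0.014, 0.035, -0.999]]
ft_force: [-3.4, 4.9, -0.9]
opening: 0.427
```

{"api": "drive_tool", "payload": {"steps": [[0, -8, -1, 0, 0, -0.12], [-1, -8, -1, 0, 0, -0.12]]}}

```text
clock: 14.78
tool_pos: [0.5841, 0.1179, 0.0529]
orientation: [[-0.958, 0.287, -0.003], [0.286, 0.957, 0.046], [0.016, 0.043, -0.999]]
ft_force: [-1.5, 5.5, -1.1]
opening: 0.422
```

{"api": "drive_tool", "payload": {"steps": [[-1.5, -7, 0, -0.02, 0, -0.07], [-2, -6, 0, -0.01, 0, -0.07]]}}

```text
clock: 15.02
tool_pos: [0.5817, 0.1082, 0.0553]
orientation: [[-0.907, 0.42, 0.004], [0.42, 0.907, 0.024], [0.007, 0.023, -1.0]]
ft_force: [0.7, 5.8, -4.0]
opening: 0.426
```

{"api": "drive_tool", "payload": {"steps": [[-2, -6, 0, -0.02, 0, -0.08]]}}

```text
clock: 15.15
tool_pos: [0.5804, 0.104, 0.0566]
orientation: [[-0.87, 0.493, 0.006], [0.493, 0.87, 0.007], [-0.002, 0.01, -1.0]]
ft_force: [0.6, 6.3, -2.7]
opening: 0.418
```

{"api": "drive_tool", "payload": {"steps": [[-2.5, -5, -3, 0, 0, -0.08]]}}

```text
clock: 15.28
tool_pos: [0.5797, 0.1016, 0.0559]
orientation: [[-0.827, 0.562, 0.011], [0.562, 0.827, 0.012], [-0.002, 0.016, -1.0]]
ft_force: [0.3, 5.6, 2.8]
opening: 0.418
```

{"api": "drive_tool", "payload": {"steps": [[-2.5, -5, -3, 0, 0, -0.08]]}}

```text
clock: 15.4
tool_pos: [0.579, 0.0991, 0.0552]
orientation: [[-0.779, 0.627, 0.016], [0.627, 0.779, 0.017], [-0.002, 0.023, -1.0]]
ft_force: [0.6, 7.1, 2.0]
opening: 0.417
```

{"api": "drive_tool", "payload": {"steps": [[-4, -7, 0, -0.01, 0.01, -0.04]]}}

```text
clock: 15.52
tool_pos: [0.577, 0.0943, 0.057]
orientation: [[-0.753, 0.657, 0.011], [0.658, 0.753, 0.011], [-0.001, 0.015, -1.0]]
ft_force: [3.3, 6.8, -5.6]
opening: 0.42
```

{"api": "drive_tool", "payload": {"steps": [[-4, -7, 0, -0.01, 0.01, -0.04]]}}

```text
clock: 15.65
tool_pos: [0.5752, 0.0897, 0.0587]
orientation: [[-0.727, 0.687, 0.005], [0.687, 0.727, 0.006], [0.0, 0.008, -1.0]]
ft_force: [3.5, 7.0, -4.7]
opening: 0.421
```

{"api": "drive_tool", "payload": {"steps": [[-4, -5, -4, 0, 0, -0.04]]}}

```text
clock: 15.78
tool_pos: [0.5747, 0.0876, 0.0577]
orientation: [[-0.699, 0.715, 0.013], [0.715, 0.699, 0.013], [0.0, 0.018, -1.0]]
ft_force: [2.8, 7.9, 4.8]
opening: 0.425
```

{"api": "drive_tool", "payload": {"steps": [[-4, -5, -2, 0, 0, -0.04]]}}

```text
clock: 15.9
tool_pos: [0.5733, 0.0855, 0.0579]
orientation: [[-0.67, 0.742, 0.019], [0.742, 0.67, 0.019], [0.002, 0.026, -1.0]]
ft_force: [3.2, 7.9, -3.5]
opening: 0.418
```

{"api": "drive_tool", "payload": {"steps": [[-6, -6, -1, -0.01, 0.01, 0]]}}

```text
clock: 16.02
tool_pos: [0.571, 0.0818, 0.059]
orientation: [[-0.671, 0.741, 0.016], [0.742, 0.671, 0.014], [-0.0, 0.021, -1.0]]
ft_force: [7.6, 7.0, -6.8]
opening: 0.422
```

{"api": "drive_tool", "payload": {"steps": [[-6, -6, -1, -0.01, 0.01, 0]]}}

```text
clock: 16.15
tool_pos: [0.5688, 0.0784, 0.0601]
orientation: [[-0.672, 0.741, 0.013], [0.741, 0.672, 0.01], [-0.002, 0.016, -1.0]]
ft_force: [7.4, 8.0, -6.7]
opening: 0.419
```

{"api": "drive_tool", "payload": {"steps": [[-7, -3, -3, 0, 0, -0.04]]}}

```text
clock: 16.27
tool_pos: [0.5675, 0.0778, 0.06]
orientation: [[-0.642, 0.767, 0.024], [0.767, 0.641, 0.015], [-0.004, 0.028, -1.0]]
ft_force: [9.5, 7.4, -3.7]
opening: 0.421
```

{"api": "drive_tool", "payload": {"steps": [[-7, -4, -1, 0, 0, -0.04]]}}

```text
clock: 16.4
tool_pos: [0.5654, 0.0764, 0.0614]
orientation: [[-0.61, 0.791, 0.034], [0.792, 0.61, 0.02], [-0.005, 0.039, -0.999]]
ft_force: [8.0, 7.5, -7.1]
opening: 0.42
```

{"api": "drive_tool", "payload": {"steps": [[6, 5, 0, 0, 0, 0], [0, 0, 40, -0.01, 0.03, 0], [-10, 0, 45, 0, 0, 0], [-30, 0, 20, 0, 0, 0], [0, 0, 0, 0, 0, 0]], "claw": 84}}

```text
clock: 17.02
tool_pos: [0.5344, 0.0819, 0.1757]
orientation: [[-0.612, 0.791, 0.011], [0.791, 0.612, 0.008], [-0.0, 0.014, -1.0]]
ft_force: [1.4, 0.2, -0.3]
opening: 0.981
```

```bash
python3 - <<'E'
from h import *
s,c=wristcam();print(s["tool_pos"],ray(c,(320,240)))
cv2.imwrite("pics/w6.png",c["color"])
for th in("rider_mark","stop_edge","lever_post","thumbwheel"):
    print(th,[(round(d["score"],2),[round(v,1) for v in d["rect"]]) for d in search_frame(th,"wrist")][:3])
E
```

```text
[0.53437424 0.0818614  0.17565149] (array([0.48805073, 0.1394003 , 0.31706216]), array([ 0.15950792, -0.22659168, -0.96124139]))
rider_mark [(0.68, [202.8, 8.4, 241.2, 43.1])]
stop_edge []
lever_post [(0.86, [320.4, 120.1, 421.1, 264.1])]
thumbwheel [(0.81, [314.4, 137.3, 422.0, 200.8]), (0.71, [322.3, 122.4, 421.4, 262.6])]
```

View pics/w6.png

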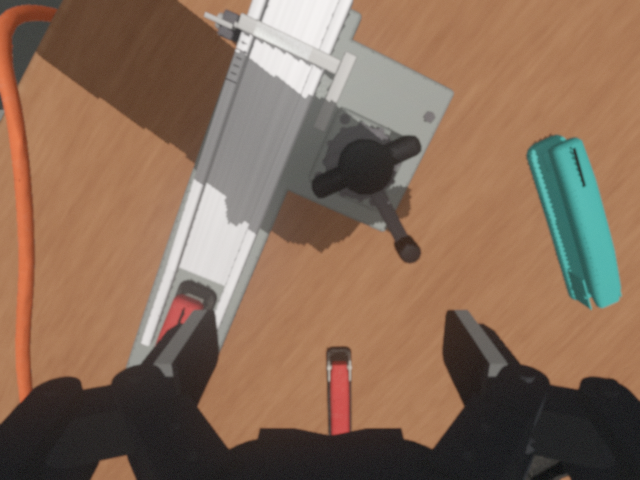

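The post is at (407,248) and the hub at (366,165). The wings end at (328,184) and (407,147). Next I compute the lever angle, the knob angle and the stop alignment.

```bash
python3 - <<'E'
from h import *
s,c=wristcam()
h=at(c,(367,165),.091);p=at(c,(407,246),.073);q=p-h;print(h,p,np.hypot(*q[:2]),np.degrees(np.arctan2(q[1],q[0])))
w=at(c,(416,143),.091)-at(c,(317,188),.091);print("wing",np.degrees(np.arctan2(w[1],w[0])),np.hypot(*w[:2]))
yaw=np.radians(103.6);d=np.array([np.cos(yaw),np.sin(yaw)]);n=np.array([-d[1],d[0]]);o=np.array([.475,.007])
xs,ys=.135,.055;S=12
u,v=np.meshgrid(np.arange(700)/S/1000+xs, ys-np.arange(480)/S/1000)
z=.012+(u+.03)*np.tan(np.radians(7))+.020
P=np.stack([o[0]+u*d[0]+v*n[0],o[1]+u*d[1]+v*n[1],z],-1).reshape(-1,1,3)
uv=cv2.projectPoints(P,cv2.Rodrigues(c["R"])[0],c["t"],c["intrinsics"],np.array(c["dist_coeffs"]))[0].reshape(480,700,2).astype(np.float32)
im=np.mean([camera("wrist")["color"].astype(np.float32) for _ in range(4)],0)
r=np.clip(cv2.remap(im,uv[...,0],uv[...,1],cv2.INTER_CUBIC),0,255).astype(np.uint8)
cv2.imwrite("pics/w7.png",r)
E
```

```text
[0.51882913 0.13729433 0.091     ] [0.57379892 0.1131702  0.073     ] 0.06003042580330552 -23.69482819579995
wing 62.09356207776897 0.060177805800946726
```

View pics/w7.png

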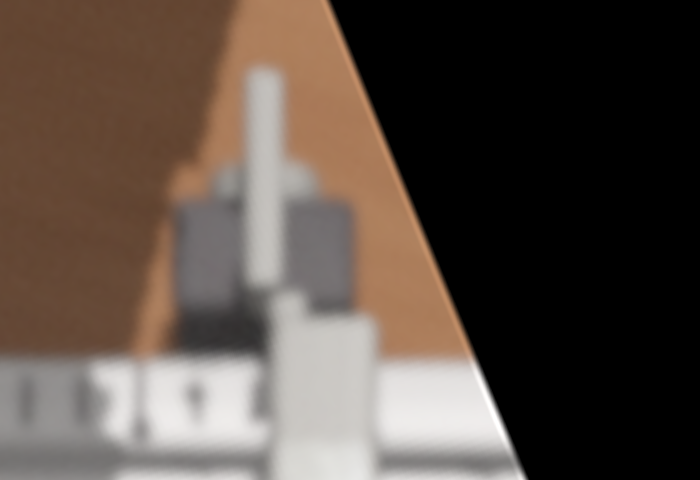

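The stop is 0.7 mm uphill of the fin centre, and the knob did not turn during tightening. The lever reads about 0.45 rad past its start angle, which is less than the tool travel suggested, so I'll re-engage lower and feel it again.

{"api": "drive_tool", "payload": {"steps": [[15, 8, -10, 0, 0, 0.17], [16, 9, -15, 0, 0, 0.17], [15, 8, -20, 0, 0, 0.15], [0, 0, -15, 0, 0, 0], [0, 0, 0, 0, 0, 0]], "claw": 40}}

```text
clock: 18.15
tool_pos: [0.5803, 0.1067, 0.109]
orientation: [[-0.916, 0.4, -0.001], [0.4, 0.916, 0.01], [0.005, 0.009, -1.0]]
ft_force: [0.2, 0.8, 0.3]
opening: 0.472
```

```bash
python3 - <<'E'
from h import *
s,c=wristcam();print(s["tool_pos"],s["orientation"],ray(c,(320,240)))
cv2.imwrite("pics/w8.png",c["color"])
for th in("lock_ring","lever_post","thumbwheel"):
    for d in search_frame(th,"wrist")[:3]:
        print(th,round(d["score"],2),np.round(d["rect"],1))
im=c["color"];g=im.max(2)
# dark blobs
m=(g<50).astype(np.uint8);nn,l,st,ce=cv2.connectedComponentsWithStats(m)
for i in range(1,nn):
    if st[i,4]>80:print(st[i],ce[i].round())
E
```

```text
[0.58033172 0.10668279 0.10895522] [[-9.16477055e-01  4.00086665e-01 -6.83911613e-04]
 [ 4.00061559e-01  9.16436239e-01  9.76571550e-03]
 [ 4.53389393e-03  8.67644744e-03 -9.99952080e-01]] (array([0.51353781, 0.13555469, 0.25073185]), array([ 0.24248304, -0.12502686, -0.96246654]))
lock_ring 0.78 [284.1  87.3 381.7 293.9]
lever_post 0.94 [283.2  84.5 380.2 295.5]
thumbwheel 0.71 [250.6 104.9 419.2 187.7]
[ 252  104  164   80 7336] [334. 144.]
[322 259  27  28 433] [335. 270.]
[    0   332   640   148 50505] [332. 428.]
```

```bash
python3 - <<'E'
from h import *
s,c=wristcam()
h=at(c,(334,143),.091);p=at(c,(335.5,272),.073);q=p-h;print(h,p,np.hypot(*q[:2]),np.degrees(np.arctan2(q[1],q[0])))
print(np.array(s["orientation"]).T@(p-s["tool_pos"]))
E
```

```text
[0.52177411 0.13609717 0.091     ] [0.57885726 0.11256348 0.073     ] 0.06174399448001147 -22.404901364450197
[0.00538977 0.00351577 0.03853642]
```

{"api": "drive_tool", "payload": {"steps": [[-1, 3, -30, 0, 0, 0], [0, 0, -25, 0, 0, 0], [0, 0, -8, 0, 0, 0], [0, 0, 0, 0, 0, 0]], "claw": 30}}

```text
clock: 18.9
tool_pos: [0.5839, 0.1096, 0.0516]
orientation: [[-0.916, 0.401, 0.012], [0.401, 0.916, 0.011], [-0.007, 0.015, -1.0]]
ft_force: [-0.4, -0.1, -0.9]
opening: 0.355
```

{"api": "drive_tool", "payload": {"steps": [[-1, -3, -6, 0, 0, 0], [-2, -4, -2, 0, 0, 0]]}}

```text
clock: 19.15
tool_pos: [0.5825, 0.1025, 0.0453]
orientation: [[-0.916, 0.401, 0.016], [0.401, 0.916, 0.011], [-0.01, 0.016, -1.0]]
ft_force: [-0.1, 0.4, -0.9]
opening: 0.357
```

{"api": "drive_tool", "payload": {"steps": [[-2, -5, 0, 0, 0, -0.03]]}}

```text
clock: 19.27
tool_pos: [0.5809, 0.099, 0.0454]
orientation: [[-0.903, 0.429, 0.017], [0.429, 0.903, 0.015], [-0.009, 0.021, -1.0]]
ft_force: [2.3, 6.8, -6.2]
opening: 0.35
```

{"api": "drive_tool", "payload": {"steps": [[-2, -5, 0, 0, 0, -0.03]]}}

```text
clock: 19.4
tool_pos: [0.5793, 0.0958, 0.0454]
orientation: [[-0.89, 0.456, 0.019], [0.456, 0.89, 0.019], [-0.008, 0.026, -1.0]]
ft_force: [2.5, 7.1, -6.2]
opening: 0.354
```

{"api": "drive_tool", "payload": {"steps": [[-3, -5.5, 0, 0, 0, -0.05]]}}

```text
clock: 19.52
tool_pos: [0.5769, 0.0924, 0.0453]
orientation: [[-0.865, 0.501, 0.021], [0.501, 0.865, 0.024], [-0.006, 0.031, -0.999]]
ft_force: [3.2, 8.1, -5.7]
opening: 0.353
```

{"api": "drive_tool", "payload": {"steps": [[-3.5, -5.5, 0, 0, 0, -0.05]]}}

```text
clock: 19.65
tool_pos: [0.5744, 0.0891, 0.0453]
orientation: [[-0.838, 0.544, 0.024], [0.545, 0.838, 0.028], [-0.005, 0.037, -0.999]]
ft_force: [4.8, 7.7, -6.7]
opening: 0.351
```

{"api": "drive_tool", "payload": {"steps": [[-4, -6, 0, 0, 0, -0.05]]}}

```text
clock: 19.77
tool_pos: [0.5715, 0.0856, 0.0452]
orientation: [[-0.81, 0.586, 0.028], [0.587, 0.809, 0.033], [-0.003, 0.043, -0.999]]
ft_force: [4.7, 8.7, -7.7]
opening: 0.351
```

{"api": "drive_tool", "payload": {"steps": [[-6, -5.5, 0, -0.01, 0.01, -0.06]]}}

```text
clock: 19.9
tool_pos: [0.5679, 0.0822, 0.0456]
orientation: [[-0.772, 0.635, 0.025], [0.636, 0.771, 0.027], [-0.002, 0.037, -0.999]]
ft_force: [7.4, 8.9, -8.3]
opening: 0.352
```

{"api": "drive_tool", "payload": {"steps": [[-6, -5.5, 0, -0.01, 0.01, -0.06]]}}

```text
clock: 20.02
tool_pos: [0.5645, 0.0794, 0.046]
orientation: [[-0.731, 0.682, 0.021], [0.682, 0.731, 0.023], [0.0, 0.031, -1.0]]
ft_force: [8.3, 9.9, -9.8]
opening: 0.353
```

{"api": "drive_tool", "payload": {"steps": [[-7, -5, 0, -0.01, 0.01, -0.05]]}}

```text
clock: 20.15
tool_pos: [0.5611, 0.0769, 0.0466]
orientation: [[-0.696, 0.718, 0.018], [0.718, 0.695, 0.018], [0.0, 0.026, -1.0]]
ft_force: [9.9, 9.2, -8.5]
opening: 0.351
```

{"api": "drive_tool", "payload": {"steps": [[-7, -5, 0, -0.01, 0.01, -0.05]]}}

```text
clock: 20.27
tool_pos: [0.5579, 0.0746, 0.0473]
orientation: [[-0.658, 0.753, 0.016], [0.753, 0.658, 0.014], [-0.0, 0.021, -1.0]]
ft_force: [9.0, 11.1, -11.2]
opening: 0.352
```

```bash
python3 - <<'E'
from h import *
s,c=wristcam();print(state()["ft_force"],s["tool_pos"])
im=np.clip(c["color"].astype(float)*1.8,0,255).astype(np.uint8)
cv2.imwrite("pics/w9.png",im)
for th in("lock_ring","lever_post","thumbwheel"):
    for d in search_frame(th,"wrist")[:2]: print(th,round(d["score"],2),np.round(d["rect"],1))
E
```

```text
[ 8.22549454  8.24497062 -7.13576446] [0.55791611 0.07463341 0.04729464]
lock_ring 0.77 [285.8  54.  429.4 359. ]
lever_post 0.59 [286.7  48.6 419.5 358.2]
thumbwheel 0.72 [257.1  71.2 511.  209.7]
```

View pics/w9.png

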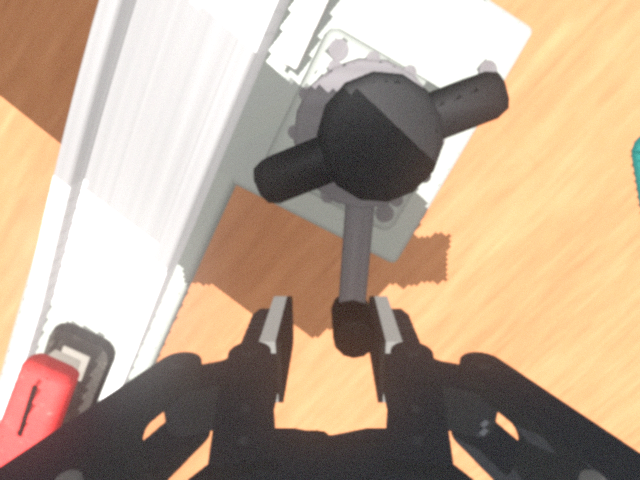

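The post sits against the right-hand finger with the lever at about -50°, so the collar's hard end is springy. It reached about 13–14 N, and on release the lever settles back to where drag holds it. I'll let it back gently.

{"api": "drive_tool", "payload": {"steps": [[7, 6, 0, 0, 0, 0.08], [7, 7, 0, 0, 0, 0.08], [5, 8, 0, 0, 0, 0.08]]}}

```text
clock: 20.85
tool_pos: [0.5786, 0.0961, 0.0487]
orientation: [[-0.822, 0.57, 0.015], [0.57, 0.821, 0.019], [-0.002, 0.025, -1.0]]
ft_force: [-0.3, -0.1, -0.2]
opening: 0.349
```

{"api": "drive_tool", "payload": {"steps": [[3, 5, 0, 0, 0, 0.05]]}}

```text
clock: 20.98
tool_pos: [0.5821, 0.1011, 0.0491]
orientation: [[-0.85, 0.527, 0.015], [0.527, 0.849, 0.02], [-0.002, 0.025, -1.0]]
ft_force: [0.6, -0.5, 0.2]
opening: 0.353
```

{"api": "drive_tool", "payload": {"steps": [[0, 0, 45, 0, 0, 0], [0, 0, 45, 0, 0, 0], [-25, -5, 25, 0, 0, 0], [-25, -5, 10, 0, 0, 0], [0, 0, 0, 0, 0, 0]], "claw": 60}}

```text
clock: 21.6
tool_pos: [0.5312, 0.0893, 0.1792]
orientation: [[-0.847, 0.531, 0.018], [0.531, 0.847, 0.019], [-0.005, 0.025, -1.0]]
ft_force: [-0.1, -0.6, 0.5]
opening: 0.701
```

```bash
python3 - <<'E'
from h import *
s,c=wristcam();print(s["clock"],s["tool_pos"])
g=c["color"].max(2)
m=(g<50).astype(np.uint8);nn,l,st,ce=cv2.connectedComponentsWithStats(m)
for i in range(1,nn):
    if st[i,4]>80:print(st[i],ce[i].round())
yaw=np.radians(103.6);d=np.array([np.cos(yaw),np.sin(yaw)]);n=np.array([-d[1],d[0]]);o=np.array([.475,.007])
xs,ys=.135,.055;S=12
u,v=np.meshgrid(np.arange(700)/S/1000+xs, ys-np.arange(600)/S/1000)
z=.012+(u+.03)*np.tan(np.radians(7))+.020
P=np.stack([o[0]+u*d[0]+v*n[0],o[1]+u*d[1]+v*n[1],z],-1).reshape(-1,1,3)
uv=cv2.projectPoints(P,cv2.Rodrigues(c["R"])[0],c["t"],c["intrinsics"],np.array(c["dist_coeffs"]))[0].reshape(600,700,2).astype(np.float32)
im=np.mean([camera("wrist")["color"].astype(np.float32) for _ in range(4)],0)
r=np.clip(cv2.remap(im,uv[...,0],uv[...,1],cv2.INTER_CUBIC),0,255).astype(np.uint8)
cv2.imwrite("pics/w10.png",r)
r7=cv2.imread("pics/w7.png")
def prof(a,y0,y1):
    return a[y0:y1].mean((0,2))[200:420:6].round().astype(int)
for y in (150,230,250,330,420):print(y,"old",list(prof(r7,y,y+20)));print("   new",list(prof(r,y,y+20)))
E
```

```text
21.6 [0.53115593 0.08933989 0.17923314]
[ 326  166   89   54 2786] [371. 193.]
[    0   337   640   143 47987] [339. 432.]
150 old [np.int64(106), np.int64(118), np.int64(127), np.int64(130), np.int64(134), np.int64(135), np.int64(134), np.int64(138), np.int64(156), np.int64(177), np.int64(188), np.int64(191), np.int64(188), np.int64(178), np.int64(163), np.int64(154), np.int64(148), np.int64(142), np.int64(136), np.int64(131), np.int64(128), np.int64(127), np.int64(127), np.int64(127), np.int64(127), np.int64(127), np.int64(126), np.int64(127), np.int64(127), np.int64(127), np.int64(128), np.int64(134), np.int64(84), np.int64(8), np.int64(0), np.int64(0), np.int64(0)]
   new [np.int64(111), np.int64(115), np.int64(121), np.int64(131), np.int64(138), np.int64(134), np.int64(121), np.int64(118), np.int64(140), np.int64(169), np.int64(187), np.int64(194), np.int64(195), np.int64(189), np.int64(180), np.int64(170), np.int64(131), np.int64(73), np.int64(21), np.int64(0), np.int64(0), np.int64(0), np.int64(0), np.int64(0), np.int64(0), np.int64(0), np.int64(0), np.int64(0), np.int64(0), n
[... 3874 characters left out ...]
), np.int64(194), np.int64(196), np.int64(210), np.int64(223), np.int64(229), np.int64(230), np.int64(230), np.int64(231), np.int64(231)]
   new [np.int64(164), np.int64(166), np.int64(170), np.int64(170), np.int64(171), np.int64(171), np.int64(170), np.int64(168), np.int64(162), np.int64(151), np.int64(139), np.int64(133), np.int64(147), np.int64(176), np.int64(199), np.int64(210), np.int64(213), np.int64(213), np.int64(215), np.int64(215), np.int64(216), np.int64(215), np.int64(214), np.int64(214), np.int64(214), np.int64(213), np.int64(213), np.int64(212), np.int64(206), np.int64(191), np.int64(175), np.int64(168), np.int64(170), np.int64(170), np.int64(171), np.int64(170), np.int64(170)]
```

{"api": "drive_tool", "payload": {"steps": [[0, -50, 0, 0, 0, -0.13], [0, -52, 0, 0, 0, -0.13], [0, -52, 0, 0, 0, -0.13], [0, -52, 0, 0, 0, -0.13], [0, -52, 0, 0, 0, -0.13], [0, -50, -20, 0, 0, -0.13], [0, 0, -20, 0, 0, 0]], "claw": 0}}

```text
clock: 22.72
tool_pos: [0.5352, -0.2285, 0.1318]
orientation: [[-0.207, 0.978, 0.025], [0.978, 0.207, 0.003], [-0.002, 0.025, -1.0]]
ft_force: [0.2, -0.8, -0.5]
opening: -0.003
```

```bash
python3 - <<'E'
from h import *
s,c=wristcam();print(s["tool_pos"],ray(c,(320,240)))
cv2.imwrite("pics/w11.png",c["color"])
for d in search_frame("stapler","wrist")[:4]: print(round(d["score"],2),np.round(d["rect"],1))
hsv=cv2.cvtColor(c["color"],cv2.COLOR_BGR2HSV)
m=(((hsv[...,0]<6)|(hsv[...,0]>174))&(hsv[...,1]>170)&(hsv[...,2]>80)).astype(np.uint8)
yaw=np.radians(103.6);d=np.array([np.cos(yaw),np.sin(yaw)]);n=np.array([-d[1],d[0]]);o=np.array([.475,.007])
nn,l,st,ce=cv2.connectedComponentsWithStats(m)
for i in range(1,nn):
    if st[i,4]>300:
        ys,xs=np.where(l==i);P=[at(c,(x,y),.05)[:2]-o for x,y in list(zip(xs,ys))[::7]]
        P=np.array(P);print(st[i],"jig x",np.percentile(P@d,[1,99]),"y",np.percentile(P@n,[1,50,99]))
t=camera("top")
for th in("lever_post","stop_edge","rider_mark"):
    for dd in search_frame(th,"top")[:2]:print(th,round(dd["score"],2),np.round(dd["rect"],1))
g=t["color"].max(2);mm=(g[240:330,270:330]<55).astype(np.uint8);nn,l,st,ce=cv2.connectedComponentsWithStats(mm)
for i in range(1,nn):
    if st[i,4]>4:print(st[i],ce[i]+[270,240])
E
```

```text
[ 0.53524718 -0.22853403  0.13184245] (array([ 0.51640378, -0.15663223,  0.27308367]), array([ 0.05616331, -0.27264918, -0.96087443]))
0.76 [283.7   0.  344.5 146.8]
0.7 [5.386e+02 4.000e-01 6.120e+02 7.920e+01]
lever_post 0.61 [297.2 264.7 313.8 300.7]
lever_post 0.47 [403.9 160.6 443.1 214.7]
stop_edge 0.77 [274.2 310.5 298.9 342. ]
rider_mark 0.52 [287.4 344.8 295.3 353.3]
rider_mark 0.26 [276.2 311.4 292.6 338.4]
[35 26  5  7 25] [307.08 268.88]
[ 12  46  27  16 216] [295.12037037 293.71296296]
```

```bash
python3 - <<'E'
from h import *
s=state();c=camera("wrist");T=np.eye(4);T[:3,:3]=s["orientation"];T[:3,3]=s["tool_pos"]
M=np.linalg.inv(T@np.array(c["tool_from_camera"]));c["R"]=M[:3,:3];c["t"]=M[:3,3]
d=np.array([np.cos(np.radians(103.6)),np.sin(np.radians(103.6))]);n=np.array([-d[1],d[0]]);o=np.array([.475,.007])
for p in((314,147),(284,140),(344,140)):
  for z in(.019,.054):
    q=at(c,p,z);print(p,z,q.round(4),(q[:2]-o)@d,(q[:2]-o)@n)
im=c["color"];print(im[100:170:6,314].tolist()); print(im[90,260:370:6].tolist())
E
```

```text
(314, 147) 0.019 [ 0.5152 -0.1655  0.019 ] -0.17709116179156925 0.0014819761034351384
(314, 147) 0.054 [ 0.5153 -0.1637  0.054 ] -0.1753718477303846 0.0009525043602720343
(284, 140) 0.019 [ 0.4959 -0.1652  0.019 ] -0.17227861709292216 0.020212492626143098
(284, 140) 0.054 [ 0.4986 -0.1634  0.054 ] -0.1712169016614896 0.017123634368950643
(344, 140) 0.019 [ 0.5328 -0.1572  0.019 ] -0.17322406641482255 -0.01759218816953726
(344, 140) 0.054 [ 0.5305 -0.1566  0.054 ] -0.17203316232800847 -0.015515316475911492
[[99, 102, 223], [93, 98, 219], [96, 101, 218], [70, 74, 174], [58, 60, 137], [63, 65, 139], [59, 62, 138], [60, 64, 136], [49, 54, 65], [70, 69, 79], [100, 106, 109], [95, 99, 102]]
[[136, 143, 143], [173, 180, 181], [174, 181, 181], [174, 180, 180], [175, 182, 182], [67, 71, 88], [93, 95, 212], [96, 99, 225], [98, 99, 224], [97, 101, 224], [97, 100, 225], [99, 104, 226], [79, 82, 194], [70, 74, 87], [176, 183, 183], [177, 183, 184], [177, 183, 184], [176, 182, 183], [160, 167, 168]]
```

{"api": "drive_tool", "payload": {"steps": [[-2, 0, -40, 0, 0.02, 0.02], [-2, 0, -35, 0, 0, 0], [0, 0, -25, 0, 0, 0], [0, 0, 0, 0, 0, 0]]}}

```text
clock: 23.58
tool_pos: [0.5358, -0.223, 0.0369]
orientation: [[-0.239, 0.971, 0.014], [0.971, 0.239, -0.001], [-0.004, 0.013, -1.0]]
ft_force: [-0.7, 0.4, -0.4]
opening: -0.004
```

{"api": "drive_tool", "payload": {"steps": [[-6, -1, -7, 0, 0, 0], [-5, 15, 0, 0, 0, 0], [-4, 15, 0, 0, 0, 0], [-3, 10, 0, 0, 0, 0], [0, 0, 0, 0, 0, 0]]}}

```text
clock: 24.2
tool_pos: [0.5194, -0.1815, 0.0343]
orientation: [[-0.241, 0.97, 0.02], [0.97, 0.241, -0.004], [-0.009, 0.018, -1.0]]
ft_force: [-0.3, 0.1, -0.3]
opening: -0.003
```

{"api": "drive_tool", "payload": {"steps": [[-3.4, 13.6, -3, 0, 0, 0], [-3.4, 13.6, -1, 0, 0, 0], [-3.4, 13.6, 0, 0, 0, 0], [-3.4, 13.6, 0, 0, 0, 0], [-3.4, 13.6, 0, 0, 0, 0], [-3.4, 13.6, 0, 0, 0, 0], [-3.4, 13.6, 0.5, 0, 0, 0], [-3.4, 13.6, 0.5, 0, 0, 0]]}}

```text
clock: 25.2
tool_pos: [0.4916, -0.0675, 0.032]
orientation: [[-0.24, 0.971, 0.022], [0.971, 0.24, -0.007], [-0.013, 0.02, -1.0]]
ft_force: [0.2, -0.4, -0.9]
opening: -0.0
```

{"api": "drive_tool", "payload": {"steps": [[-2.4, 10, 1, 0, 0, 0], [-2.4, 10, 1, 0, 0, 0], [-2.4, 10, 1, 0, 0, 0]]}}

```text
clock: 25.58
tool_pos: [0.4827, -0.0346, 0.0345]
orientation: [[-0.241, 0.97, 0.02], [0.971, 0.241, -0.007], [-0.011, 0.018, -1.0]]
ft_force: [-0.6, -1.3, -0.1]
opening: -0.003
```

```bash
python3 - <<'E'
from h import *
s,c=wristcam()
cv2.imwrite("pics/w12.png",c["color"]);print(s["ft_force"],s["tool_pos"])
for d in search_frame("stapler","wrist")[:3]: print(round(d["score"],2),np.round(d["rect"],1))
camera("top")
for th in("stapler","stop_edge"):
  for d in search_frame(th,"top")[:3]: print(th,round(d["score"],2),np.round(d["rect"],1))
camera("scene")
for th in("stapler","stop_edge"):
  for d in search_frame(th,"scene")[:3]: print(th,round(d["score"],2),np.round(d["rect"],1))
E
```

```text
[-0.60912697 -1.26476904 -0.07866484] [ 0.48273393 -0.03456833  0.03453712]
0.94 [286.5   0.  392.2 302.3]
0.58 [577.8 285.4 640.  456.9]
stapler 0.84 [355.8 225.4 387.2 255.6]
stapler 0.65 [300.6 308.6 349.3 332.5]
stapler 0.58 [250.3 194.9 287.8 251.1]
stop_edge 0.63 [272.1 308.  295.  342.4]
stapler 0.75 [346.2 268.6 379.  302.9]
stapler 0.67 [249.9 262.7 273.5 300.1]
stapler 0.48 [327.  241.6 340.9 266.9]
stop_edge 0.64 [325.9 296.7 351.4 310.7]
```

{"api": "drive_tool", "payload": {"steps": [[-2.4, 10, 1, 0, 0, 0], [-2.4, 10, 1, 0, 0, 0], [-1.7, 7, 1, 0, 0, 0]]}}

```text
clock: 26.35
tool_pos: [0.4769, -0.0083, 0.0379]
orientation: [[-0.238, 0.971, 0.022], [0.971, 0.238, -0.008], [-0.013, 0.019, -1.0]]
ft_force: [0.1, -0.4, -0.4]
opening: 0.0
```

{"api": "drive_tool", "payload": {"steps": [[-1.5, 6, 1, 0, 0, 0]]}}

```text
clock: 26.48
tool_pos: [0.4751, -0.0016, 0.0389]
orientation: [[-0.239, 0.971, 0.021], [0.971, 0.239, -0.008], [-0.013, 0.019, -1.0]]
ft_force: [0.3, -0.8, -0.7]
opening: -0.004
```

{"api": "drive_tool", "payload": {"steps": [[-1.5, 6, 1, 0, 0, 0]]}}

```text
clock: 26.6
tool_pos: [0.4733, 0.0051, 0.0399]
orientation: [[-0.239, 0.971, 0.021], [0.971, 0.239, -0.008], [-0.013, 0.019, -1.0]]
ft_force: [0.4, -0.4, 0.3]
opening: 0.001
```

{"api": "drive_tool", "payload": {"steps": [[-1, 4, 0, 0, 0, 0]]}}

```text
clock: 26.72
tool_pos: [0.4727, 0.0086, 0.0403]
orientation: [[-0.239, 0.971, 0.022], [0.971, 0.239, -0.01], [-0.015, 0.019, -1.0]]
ft_force: [3.0, -9.6, 0.1]
opening: -0.002
```

{"api": "drive_tool", "payload": {"steps": [[-1, 4, 0, 0, 0, 0]]}}

```text
clock: 26.85
tool_pos: [0.4741, 0.0095, 0.0412]
orientation: [[-0.237, 0.971, 0.026], [0.971, 0.238, -0.019], [-0.025, 0.021, -0.999]]
ft_force: [4.3, -14.1, 0.3]
opening: 0.002
```

{"api": "drive_tool", "payload": {"steps": [[-1, 4, 0, 0, 0, 0]]}}

```text
clock: 26.98
tool_pos: [0.4759, 0.01, 0.0424]
orientation: [[-0.235, 0.971, 0.031], [0.971, 0.236, -0.028], [-0.035, 0.023, -0.999]]
ft_force: [4.4, -11.6, 0.5]
opening: -0.001
```

{"api": "drive_tool", "payload": {"steps": [[1, -6, 0, 0, 0, 0], [3, -15, 0, 0, 0, 0], [3, -15, 10, 0, 0, 0], [0, 0, 60, 0, 0, 0], [0, 20, 60, 0, 0, 0], [0, 40, 10, 0, 0, 0], [0, 0, 0, 0, 0, 0]]}}

```text
clock: 27.85
tool_pos: [0.4824, 0.0311, 0.1887]
orientation: [[-0.231, 0.973, 0.03], [0.973, 0.231, -0.023], [-0.03, 0.024, -0.999]]
ft_force: [0.0, -0.2, -0.1]
opening: -0.003
```

```bash
python3 - <<'E'
from h import *
s,c=wristcam();print(s["clock"],s["tool_pos"],ray(c,(320,240))[0])
d=np.array([np.cos(np.radians(103.6)),np.sin(np.radians(103.6))]);n=np.array([-d[1],d[0]]);o=np.array([.475,.007])
S=12
def rect(xs,ys,H,hh):
    u,v=np.meshgrid(np.arange(700)/S/1000+xs, ys-np.arange(H)/S/1000)
    z=.012+(u+.03)*np.tan(np.radians(7))+hh
    P=np.stack([o[0]+u*d[0]+v*n[0],o[1]+u*d[1]+v*n[1],z],-1).reshape(-1,1,3)
    uv=cv2.projectPoints(P,cv2.Rodrigues(c["R"])[0],c["t"],c["intrinsics"],np.array(c["dist_coeffs"]))[0].reshape(H,700,2).astype(np.float32)
    return cv2.remap(im,uv[...,0],uv[...,1],cv2.INTER_CUBIC)
im=np.mean([camera("wrist")["color"].astype(np.float32) for _ in range(4)],0)
r=rect(.135,.055,600,.020);cv2.imwrite("pics/w13.png",r)
for y in (150,230,250,290,330,360,420):print(y,r[y:y+20].mean((0,2))[200:420:6].round().astype(int).tolist())
r=rect(.115,.02,480,.007);cv2.imwrite("pics/w14.png",r)
print("chan y=0, x from .115, 1mm"); print(r[230:250].mean(0)[0:700:12].round().astype(int).tolist())
cv2.imwrite("pics/w15.png",im)
t=camera("top")
g=t["color"].max(2);mm=(g[240:330,270:330]<55).astype(np.uint8);nn,l,st,ce=cv2.connectedComponentsWithStats(mm)
for i in range(1,nn):
    if st[i,4]>4:print(st[i],ce[i]+[270,240])
for th in("stapler","stop_edge","rider_mark"):
  for q in search_frame(th,"top")[:3]: print(th,round(q["score"],2),np.round(q["rect"],1))
E
```

```text
27.85 [0.48236872 0.0311144  0.188724  ] [0.46104507 0.10632021 0.32792562]
150 [140, 138, 137, 140, 147, 154, 155, 146, 130, 118, 124, 153, 185, 203, 210, 210, 203, 190, 176, 165, 155, 147, 143, 143, 144, 144, 144, 144, 145, 145, 145, 145, 145, 146, 12, -3, 0]
230 [120, 127, 128, 129, 129, 129, 130, 129, 124, 119, 127, 156, 188, 204, 211, 211, 198, 169, 140, 128, 128, 129, 129, 129, 129, 126, 123, 123, 127, 134, 139, 141, 145, 122, -7, 0, 0]
250 [123, 128, 128, 129, 129, 129, 129, 127, 118, 110, 121, 154, 187, 204, 211, 210, 199, 171, 142, 129, 128, 129, 130, 130, 131, 129, 125, 123, 128, 135, 140, 142, 148, 117, -10, 0, 0]
290 [97, 100, 100, 100, 99, 99, 97, 91, 80, 74, 81, 98, 115, 131, 149, 170, 186, 190, 188, 181, 164, 138, 116, 108, 109, 112, 117, 124, 132, 138, 142, 143, 151, 105, -14, 0, 0]
330 [128, 126, 127, 130, 133, 134, 136, 138, 139, 139, 136, 126, 115, 105, 109, 131, 166, 194, 209, 213, 213, 212, 210, 210, 211, 211, 211, 212, 213, 215, 215, 211, 218, 131, -21, 0, 0]
360 [204, 206, 221, 233, 238, 239, 240, 239, 235, 223, 200, 176, 158, 146, 139, 149, 176, 201, 213, 217,
[... 945 characters left out ...]
], [93, 97, 215], [93, 95, 215], [91, 94, 213], [82, 85, 197], [80, 81, 193], [85, 87, 190], [157, 159, 191], [231, 232, 233], [242, 243, 244], [240, 241, 242], [235, 237, 238], [233, 235, 236], [234, 236, 237], [237, 239, 240], [236, 237, 238], [203, 206, 207], [-2, -2, -2], [0, 0, 0]]
[35 26  5  6 24] [306.95833333 268.29166667]
[ 12  42  23  44 271] [295.02583026 296.28782288]
stapler 0.94 [353.5 225.6 389.6 257.1]
stapler 0.79 [287.2 320.1 303.7 336.5]
stapler 0.58 [249.8 196.1 287.3 251.4]
stop_edge 0.76 [275.1 309.  294.2 343.6]
rider_mark 0.43 [285.1 343.2 294.8 355.7][ WARN:0@9.654] global loadsave.cpp:1063 imwrite_ Unsupported depth image for selected encoder is fallbacked to CV_8U.
```

```bash
python3 -c "
from bench import *
print(hand_in(),state()['clock'])"
```

```text
the job is handed in; nothing more can be done
the job is handed in; nothing more can be done
```

The job is handed in at about 28 s of the 72 s allowed. I swung the lever back to its end stop and turned the wing knob about 2.5 rad clockwise. I then locked the ring again and pushed the stapler up the ramp until it met the stop.

**Last checks:**
- **Stop alignment:** the stop's face measured 0.4 to 0.8 mm uphill of the centre of the rider's fin, before and after locking and after the stapler push.
- **Lock:** the highest push I felt at the lever was about 13–14 N, well under 25 N. On release the lever sprang back and rested about 0.5 rad past its start angle. I could not measure the pad's 22 N directly, so I judged it from the push at the lever. I pushed the lever a second time to check, because the first camera reading disagreed with how far the tool had moved.
- **Stapler:** it met the stop with a clear rise to 10–14 N, at the position I had calculated. That was a firmer touch than I planned, but the stop and lever did not move. The nose gap itself was hidden from the camera, so contact rests on the force and position readings.
- **Bystanders:** the arm stayed clear of the mug, eraser and tape roll. I did not check their final positions.

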